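# Zero the polisher's timer and hold its lid half open

### The arm

A 6-joint arm with a two-finger parallel gripper is mounted at the origin on the work surface. World frame = base frame: x ahead of the robot, y to its left, z up, the work surface at z = 0. Lengths are in m, angles in rad, forces in N, time in s.
With the tool pointing down it reaches from about 0.375 to 0.825 m from the base axis. Payload 5.5 kg.
Tool frame: the origin (TCP) lies at the very end of the fingers, on their centre line; the grasp point (between the pads) lies 19 mm behind it (r.grip_point_offset is the distance from the TCP to the grasp point, in m); z points along the fingers, y is the line along which they close (so a half turn about z gives the same grasp; the last joint's range is limited). The gripper opens to 85 mm and grips with 20 to 120 N. Pads are 22 mm wide; open, the fingers measure 114 mm over their backs; the gripper's body (76 mm by 85 mm) begins 54 mm behind the grasp point. The pads swing forward as they close: fully open they stand 13 mm farther back than shut.
Start: joints at [0, 0.314, -0.047, 1.21, 0, 1.571], TCP at [0.6, -0, 0.206] pointing down, gripper open.
Joint ranges: [-2.67, 2.67], [-0.69, 1.73], [-1.03, 1.25], [-2.08, 2.16], [-1.42, 1.45], [-3.14, 3.14]. Speed limits (rad/s): [2.39, 2.39, 3.01, 3.14, 3.14, 3.14].

### API

Orientations are given as a rotation vector (axis times angle).
In Python, from rig import r gives the robot as it stands.
- The arm moves only by the shell command python3 -m jog 'ROWS' [OPENING] [FORCE]. ROWS is JSON, one flat list of numbers, 6 for each row, row after row: the shift along the world's x, y, z in mm, then the turn, a rotation vector about the world's x, y, z in rad. A call has 1 to 8 rows; each row is the pose to reach, as a shift and turn from the pose commanded when the call began; what a row does not reach only later rows make up. A row lasts 1/12 s, in which the tool goes at most 41.7 mm and 7.16 degrees, less where a joint would pass 70% of its speed; a pose out of reach is approached as far as the arm can. A call with a gripper value outside its range is refused whole. OPENING is the opening, from 0 (shut) to 1 (fully open), set as the call begins (- or left out, the last holds). The fingers move at their own pace and stop on an object; FORCE is the grip in N (left out, the last holds). Time passes only in rows, so rows that repeat a pose let the fingers close. It gives the time, the measured TCP pose, the force, the opening and the grip force at its end, in the units of the state.
- r.read_state(): the state, without advancing time (a new reading comes with each control period).
- r.capture(name): name is "scene" or "side" or "wrist"; returns a dict with "img" (400x640x3 uint8, red, green, blue), "depth" (400x640 float32, m along the optical axis (not along the pixel's ray), 0 where there is no reading), "vfov" (degrees; the focal length in pixels is half the picture's height over the tangent of half this angle, whatever the lens; pixels are square), "cx", "cy" (the principal point, pixels), "T" (4x4, takes a point from camera to world coordinates). Camera axes: x right, y down, z forward; pixel columns grow to the right and rows downward; lengths in m; the calibration is good to about 2 mm. A picture is of the moment at which its call begins.
- r.close_job(): hands the job in; it is judged then, once.
Trained networks look in the newest picture that a camera, given by its name, has taken for a name from the list of things; names that differ only in an ending like _2 or _b are one class to them, and where a whole thing is asked for, a point or a joint stands for the part that bears it (a point fixed in the world has none). Each returns a list of dicts, best first, with "p" (0 to 1); they miss things now and then, are a little off and sometimes report something else, mostly with a low value. They report only what shows in the picture. A call takes as long as a camera call.
- r.boxes_of(camera, target): "centre" ([row, column] in pixels, amid what is visible of it).
- r.tip_of(camera, target): "centre" ([row, column] in pixels: a listed point, or the origin of a listed thing).
The state is a dict: "clock": time; "joint_pos": joint angles; "joint_vel": joint speeds; "joint_efforts": joint torques, N m; "tcp_pos": TCP position; "tool_rot": TCP orientation; "force": force on the tool from outside, world axes, zero at the start; "moment": the same for the moment, N m; "finger_gap": finger opening in m; "finger_force": force on a finger pad.
Only numpy, scipy, OpenCV 4.12 (cv2) and the standard library are available. Lean on these libraries where they do the work, as an engineer would, in place of code of your own. Each camera call takes 0.05 s, during which the arm holds its last target. There are 200 camera calls.

### The job

First turn the pin polisher's timer knob back (counter-clockwise seen from above) to its zero stop; only then lift the blue spring-closed lid (it has a steel bar handle) and hold it still at 50 degrees from closed, give or take 5, so that a colleague can reach the rings inside. Finish while still holding the lid there with the gripper: it snaps shut if let go. Leave the other things on the bench and on the polisher where they are.

Things in the scene. Friction and masses are not known exactly. Their poses are not given: they have to be found in the camera images.
- polisher: the magnetic pin polisher, a white box fixed to the bench, 260 (x) x 320 (y) mm, deck 85 mm above the bench; origin on the bench under its centre. Front is -x (turned by its yaw), y left, z up. On the deck's left part stands a grey tub 180 x 180 mm, rim 120 mm above the bench, under the blue lid; the timer knob is on the deck's right front.
- timer (a joint): the timer knob's angle in rad, 0 (zero stop) to 2.5, growing clockwise seen from above; it starts between 0.8 and 2.2, turns with light friction (0.03 N m) and stays where left. At 0 its grip bar lies along the polisher's x, the white mark on it pointing to the front (-x), at the red tick on the deck; at q the bar is turned clockwise by q.
- timer_grip (a point): point on the knob's vertical axis at the height to grip, 122 mm above the bench, in the grip bar: black, 42 mm long, 14 mm thick. The bar's top is 7 mm above this point; the knob's foot, a disc 44 mm across, has its top 23 mm below it. The axis is 65 mm from the tub's side wall.
- lid (a joint): the lid's opening angle in rad, 0 closed to 1.6; 50 degrees is 0.873. Gravity and a spring shut it from any angle: holding it takes about 2 to 4 N at the bar handle.
- lid_handle (a point): middle of the steel bar handle: round, 12 mm thick, 120 mm long, parallel to the hinge (polisher's y), 45 mm in front of the lid's free edge, on an arm at each end. Closed it is 126.5 mm above the bench, 41 mm above the deck; 33 mm is free between bar and lid or tub. Pinched across from above, the bar turns between the fingers, which need not tilt.
- lid_hinge (a point): middle of the hinge line, parallel to the polisher's y, at the lid's far edge, 120.5 mm above the bench. The bar handle is 225 mm from it towards the polisher's front (and 6 mm above it when closed) and travels on that circle, up and away from the front. The lid is a plate 180 x 180 x 8 mm, 0.3 to 0.5 kg.
- tin: small open brass bowl, 48 mm across, 30 mm tall, standing on the polisher's deck behind the timer knob; origin under its centre. Bystander: leave in place.
- plate: bare aluminium sheet 120 x 170 x 3 mm lying on the bench in front of the polisher; origin at the centre of its underside. Bystander: leave in place.
- marker: white and black marker pen, 122 mm long, 12 mm thick, lying on the aluminium sheet; origin under its middle. Bystander: leave in place.
- rule: steel rule 160 x 19 x 4 mm lying on the bench to the left; origin at the centre of its underside. Bystander: leave in place.
- file: flat file with a round wooden handle, 240 mm long, 22 mm thick, lying on the bench to the left; origin under its middle. Bystander: leave in place.
- saw: piercing saw lying flat on the bench to the right, wooden handle 100 mm, dark U frame 140 x 90 mm; origin under the line of the blade. Bystander: leave in place.
- mug: blue cup 76 mm across, 85 mm tall, on the bench to the left; origin under its centre. Bystander: leave in place.

How it is judged:
On the way, in this order (a step that is already met when the one before it is completed fails the run):
1. the timer knob is turned back to its zero stop with the lid still shut (value of joint each of timer, lid below 0.1 rad), for 0.2 s.
2. the lid is held by the fingers, still, 45 to 55 degrees open, the timer at zero (value of joint timer below 0.1 rad and value of joint lid between 0.785 and 0.96 rad and contact force between the fingers and lid above 1 N and velocity of joint lid between -0.1 and 0.1 rad/s), for 0.3 s.
At the end, for the whole second after the job is handed in: The timer is at its zero stop (within 0.1 rad), the lid stands still (under 0.1 rad/s) at 50 degrees, give or take 5, carried by the fingers (more than 1 N between them) and propped by nothing else (all of step 2 and contact force between lid and tin below 0.2 N and contact force between lid and plate below 0.2 N and contact force between lid and marker below 0.2 N and contact force between lid and rule below 0.2 N and contact force between lid and file below 0.2 N and contact force between lid and saw below 0.2 N and contact force between lid and mug below 0.2 N); the arm keeps its last pose, push and grip.
It fails at once if the lid is opened (over 0.15 rad) before the timer is at zero (over 0.15 rad left) (value of joint each of lid, timer above 0.15 rad).
It fails at once if another thing is moved more than 30 mm (distance of any of tin, plate, marker, rule, file, saw, mug from where it was at the start of the episode above 0.03 m).
It also fails if it takes over 67 s, if anything falls off the work surface, if the arm or the gripper's body presses on something with over 40 N, if the wrist force passes 120 N, or if a joint passes its speed limit or range.

## Working session

There is one attempt and no reset: what is moved stays moved. The work goes in short steps, Python scripts to look and compute and a shell command to move; the robot and the scene stay as the last step left them, time stands still between calls to the robot, and variables do not carry over. Pictures are saved under pics/ and viewed, at most 10 in all, crops included, and the job is handed in when it is done.

```bash
mkdir -p pics
cat > h.py <<'E'
import numpy as np, cv2
from rig import r
def cap(c):
    d=r.capture(c); d['f']=200/np.tan(np.radians(d['vfov']/2)); return d
def world(d,row,col,z=None):
    ray=np.array([(col-d['cx'])/d['f'],(row-d['cy'])/d['f'],1.]);R=d['T'][:3,:3];o=d['T'][:3,3]
    if z is None:
        i,j=int(round(row)),int(round(col)); p=d['depth'][max(i-1,0):i+2,max(j-1,0):j+2]; s=np.median(p[p>0]) if (p>0).any() else np.nan
    else: s=(z-o[2])/(R@ray)[2]
    return o+R@ray*s
def save(d,n): cv2.imwrite('pics/'+n+'.png',d['img'][:,:,::-1])
E
python3 - <<'E'
from h import *
np.set_printoptions(precision=4,suppress=True)
Z=dict(timer_grip=.122,lid_handle=.1265,lid_hinge=.1205,polisher=0,tin=.085)
for c in ['scene','side','wrist']:
    d=cap(c); save(d,c+'0'); print(c,d['T'][:3,3])
    for t in Z:
        for q in r.tip_of(c,t)[:2]:
            print(t,round(q['p'],2),np.round(q['centre']),world(d,*q['centre'],Z[t]),world(d,*q['centre']))
ims=[cv2.imread(f'pics/{c}0.png') for c in ['scene','side']]
s=r.read_state();print(s['tool_rot'],s['force'],s['clock'])
E
```

```text
scene [ 0.9508 -0.4804  0.9657]
timer_grip 0.8 [237. 285.] [ 0.5867 -0.1173  0.122 ] [ 0.5891 -0.1196  0.1275]
timer_grip 0.45 [120. 354.] [0.5126 0.3843 0.122 ] [0.4534 0.5012 0.0079]
lid_handle 0.83 [187. 308.] [0.5464 0.0545 0.1265] [0.4858 0.1346 0.0009]
lid_hinge 0.9 [235. 368.] [0.7685 0.0085 0.1205] [0.77   0.0046 0.1273]
lid_hinge 0.35 [135. 338.] [0.5048 0.2932 0.1205] [0.4417 0.4026 0.0009]
polisher 0.76 [249. 326.] [ 0.6614 -0.0323  0.    ] [ 0.6866 -0.0714  0.0843]
tin 0.59 [277. 325.] [ 0.7295 -0.1415  0.085 ] [ 0.7304 -0.1429  0.0886]
side [0.0984 1.0406 0.7489]
timer_grip 0.53 [174. 333.] [ 0.5851 -0.1013  0.122 ] [ 0.5849 -0.1007  0.1223]
lid_handle 0.58 [194. 325.] [0.5443 0.0544 0.1265] [0.5462 0.0502 0.1239]
lid_handle 0.26 [223. 364.] [0.3738 0.1531 0.1265] [ 0.4286 -0.0235  0.0026]
tin 0.6 [168. 302.] [ 0.744  -0.1567  0.085 ] [ 0.7264 -0.1241  0.1031]
wrist [0.6015 0.0735 0.373 ]
timer_grip 0.68 [330. 302.] [ 0.5895 -0.1177  0.122 ] [ 0.5898 -0.1131  0.1281]
lid_handle 0.82 [135. 247.] [0.5525 0.0481 0.1265] [0.5534 0.0485 0.1308]
lid_hinge 0.94 [187. 542.] [0.7719 0.0084 0.1205] [0.7667 0.0104 0.1281]
lid_hinge 0.32 [331. 302.] [ 0.5892 -0.119   0.1205] [ 0.5896 -0.1132  0.1281]
polisher 0.66 [187. 375.] [ 0.6663 -0.0223  0.    ] [0.644  0.0106 0.128 ]
[ 2.2214  2.2214 -0.    ] [-0.1441 -1.255  -0.3474] 0.9
```

View pics/scene0.png

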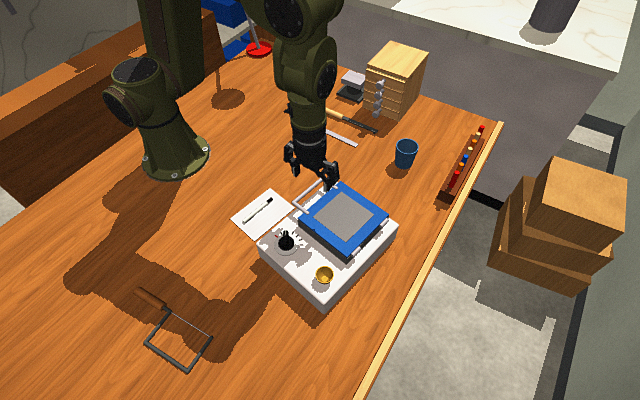

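View pics/wrist0.png

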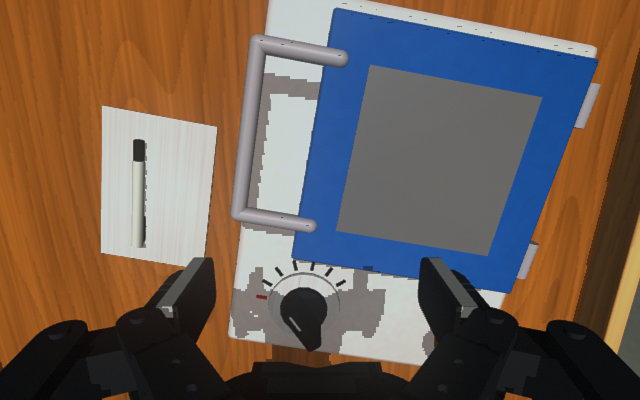

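The scene shows the polisher yawed by about -10°. In the wrist view the knob is near (305,302) in row/col, the red tick near (297,261), the handle bar near (135,247). I'll zoom on the knob and compute the yaw.

Run:
```python
from h import *
np.set_printoptions(precision=4,suppress=True)
im=cv2.imread('pics/wrist0.png')[250:370,240:380]; a=cv2.resize(im,None,fx=4,fy=4,interpolation=cv2.INTER_CUBIC)
im=cv2.imread('pics/scene0.png')[210:270,255:315]; b=cv2.resize(im,(480,480),interpolation=cv2.INTER_CUBIC)
cv2.imwrite('pics/z.png',cv2.resize(np.hstack([a,b[:480]]),(800,370)))
d=cap('wrist')
H=cv2.cvtColor(d['img'],cv2.COLOR_RGB2HSV); m=((H[...,0]>100)&(H[...,0]<125)&(H[...,1]>150)&(H[...,2]>80)).astype(np.uint8)
ii,jj=np.nonzero(m); P=np.array([world(d,i,j,.1285) for i,j in zip(ii,jj)])[:,:2].astype(np.float32)
print('lid',cv2.minAreaRect(P))
print('red tick',world(d,297,261,.085)); 
for p in [(40,258),(213,238),(135,247)]: print('bar',world(d,*p,.1265))
print(d['T'])
```

```text
lid ((0.6846864819526672, 0.025478750467300415), (0.1772785633802414, 0.1777629852294922), 79.99694061279297)
red tick [ 0.5488 -0.1085  0.085 ]
bar [0.5632 0.1094 0.1265]
bar [ 0.5424 -0.0102  0.1265]
bar [0.5525 0.0479 0.1265]
[[ 1.      0.0001  0.0002  0.6015]
 [ 0.0001 -0.9587 -0.2843  0.0735]
 [ 0.0002  0.2843 -0.9587  0.373 ]
 [ 0.      0.      0.      1.    ]]
```

View pics/z.png

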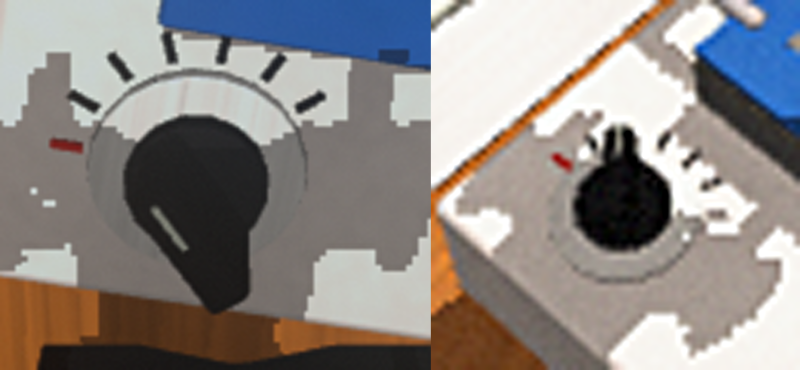

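Run:
```python
from h import *
np.set_printoptions(precision=4,suppress=True)
d=cap('wrist')
a,b=world(d,317.2,288.7,.129),world(d,331.2,300.1,.129); print(a,b,np.degrees(np.arctan2(*(a-b)[1::-1])))
H=d['img'].max(2); P=[]
for i in range(275,353):
  for j in range(265,335):
    if H[i,j]<70:
        p=world(d,i,j); 
        if abs(p[0]-.5895)<.03 and abs(p[1]+.115)<.03 and p[2]>.09: P.append(p)
P=np.array(P); print(len(P),np.histogram(P[:,2],bins=np.arange(.09,.136,.003)))
T=P[P[:,2]>.1265]; print(len(T),cv2.minAreaRect(T[:,:2].astype(np.float32)))
B=P[(P[:,2]<.1245)&(P[:,2]>.1)];print(B.min(0),B.max(0))
```

```text
[ 0.5787 -0.0995  0.129 ] [ 0.5879 -0.113   0.129 ] 124.17428137057449
2002 (array([ 18,  75, 601,  74,  66,  68,  77,  76,  81,  78,  78, 107, 602,
         1,   0]), array([0.09 , 0.093, 0.096, 0.099, 0.102, 0.105, 0.108, 0.111, 0.114,
       0.117, 0.12 , 0.123, 0.126, 0.129, 0.132, 0.135]))
573 ((0.5896613001823425, -0.11524228006601334), (0.013129718601703644, 0.04038003459572792), 32.95672607421875)
[ 0.5734 -0.1273  0.1   ] [ 0.6047 -0.0952  0.1244]
```

```bash
python3 -m jog '[-3,-30,0,0,0,0.12, -6,-60,0,0,0,0.24, -9,-90,0,0,0,0.36, -10,-115,0,0,0,0.48, -10,-115,-20,0,0,0.585, -10,-115,-55,0,0,0.585, -10,-115,-70,0,0,0.585, -10,-115,-70,0,0,0.585]' 0.6 30; python3 -c "
from h import *
s=r.read_state();print(s['joint_pos'],s['tcp_pos'],s['tool_rot'])
d=cap('wrist');save(d,'w1');print(r.tip_of('wrist','timer_grip')[:1])"
```

```text
clock: 1.67
tcp_pos: [0.5869, -0.1148, 0.1321]
tool_rot: [-1.484, -2.761, 0.003]
force: [-0.8, 0.4, 0.2]
finger_gap: 0.0513
finger_force: 0.0
[-1.93108449e-01  3.53696960e-01 -1.62957346e-01  1.06098814e+00
  3.60436276e-05  7.93307210e-01] [ 0.58689144 -0.11475073  0.13211582] [-1.48429703 -2.76140183  0.00311841]
[{'centre': [240.9, 315.7], 'p': 0.94}]
```

View pics/w1.png

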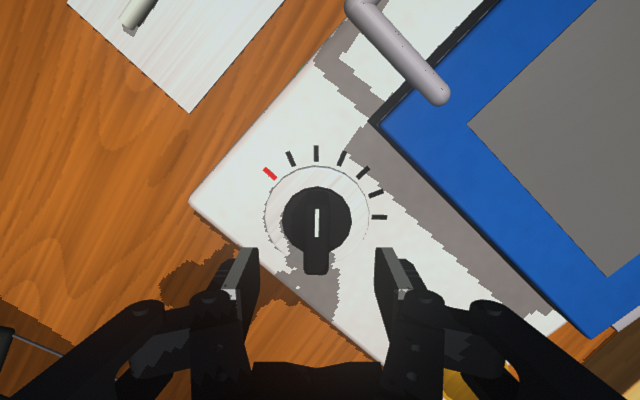

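The bar is vertical in the image at col 316, midway between the fingers (245 and 385). Next: descend and grip.

```bash
python3 -m jog '[2,0,-13,0,0,0, 2,0,-27,0,0,0, 2,0,-27,0,0,0, 2,0,-27,0,0,0]'; python3 -m jog '[0,0,0,0,0,0,0,0,0,0,0,0,0,0,0,0,0,0,0,0,0,0,0,0,0,0,0,0,0,0,0,0,0,0,0,0]' 0 30
```

```text
clock: 2.1
tcp_pos: [0.5925, -0.1149, 0.1104]
tool_rot: [1.486, 2.767, 0.0]
force: [0.4, 0.1, -0.4]
finger_gap: 0.0508
finger_force: 0.0
clock: 2.6
tcp_pos: [0.5921, -0.115, 0.1094]
tool_rot: [1.486, 2.767, 0.0]
force: [0.4, -0.8, -0.7]
finger_gap: -0.0001
finger_force: 0.0
```

```bash
python3 -c "
from h import *
s=r.read_state();print(s['tcp_pos'],s['finger_gap'],s['finger_force'])
d=cap('wrist');save(d,'w2');print(r.tip_of('wrist','timer_grip')[:1])"
```

```text
[ 0.59206852 -0.11500284  0.10941203] -5.656977262431761e-05 0.0
[{'centre': [252.1, 306.8], 'p': 0.91}]
```

View pics/w2.png

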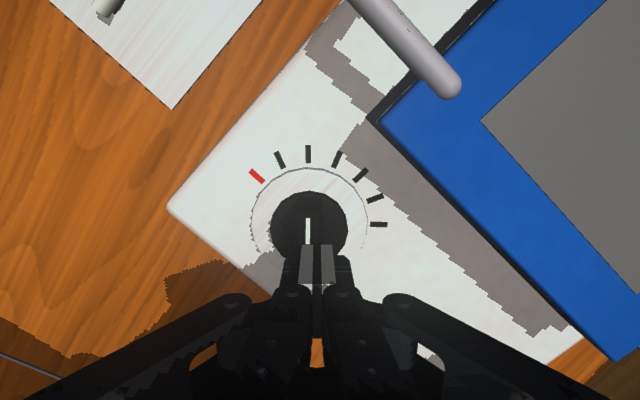

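```bash
python3 -c "
from h import *
np.set_printoptions(precision=4,suppress=True)
d=cap('wrist'); print(d['T'])
for row in (210,225,238,243,248,253,260,270,280):
  print(row,[(c,np.round(world(d,row,c)*1000).astype(int).tolist()) for c in (300,307,317,327,333)])
s=r.read_state();print(s['tcp_pos'],s['finger_gap'],s['clock'],s['force'],s['moment'])
"
```

```text
[[ 0.8336  0.5296  0.1567  0.5537]
 [ 0.5523 -0.7992 -0.2372 -0.0534]
 [-0.0004  0.2843 -0.9587  0.276 ]
 [ 0.      0.      0.      1.    ]]
210 [(300, [575, -99, 124]), (307, [578, -98, 124]), (317, [582, -96, 122]), (327, [591, -99, 98]), (333, [593, -97, 98])]
225 [(300, [578, -104, 128]), (307, [581, -102, 129]), (317, [585, -100, 128]), (327, [595, -106, 99]), (333, [598, -105, 98])]
238 [(300, [582, -110, 128]), (307, [584, -108, 128]), (317, [588, -105, 128]), (327, [600, -113, 98]), (333, [603, -111, 98])]
243 [(300, [583, -112, 128]), (307, [586, -110, 129]), (317, [589, -107, 129]), (327, [601, -115, 99]), (333, [604, -114, 98])]
248 [(300, [584, -114, 128]), (307, [584, -107, 141]), (317, [588, -104, 142]), (327, [591, -102, 142]), (333, [606, -116, 99])]
253 [(300, [586, -116, 129]), (307, [584, -107, 146]), (317, [588, -104, 147]), (327, [591, -102, 147]), (333, [608, -118, 99])]
260 [(300, [582, -108, 153]), (307, [584, -106, 153]), (317, [588, -104, 153]), (327, [591, -102, 153]), (333, [593, -101, 152])]
270 [(300, [582, -108, 161]), (307, [584, -106, 161]), (317, [588, -104, 161]), (327, [591, -102, 161]), (333, [593, -101, 161])]
280 [(300, [583, -108, 169]), (307, [585, -106, 169]), (317, [588, -105, 168]), (327, [590, -102, 169]), (333, [592, -101, 168])]
[ 0.5919 -0.115   0.1092] -8.365721044375827e-06 2.75 [ 0.3146 -0.3327 -0.4546] [ 0.0135 -0.0282 -0.0129]
```

```bash
python3 -c "
from h import *
np.set_printoptions(precision=4,suppress=True)
d=cap('side')
T=np.linalg.inv(d['T'])
def px(p):
  q=T[:3,:3]@np.array(p)+T[:3,3]; return d['f']*q[1]/q[2]+d['cy'], d['f']*q[0]/q[2]+d['cx']
print('tcp px',px([.592,-.115,.109]),'z.14',px([.592,-.115,.14]),'bar',px([.5897,-.1152,.129]))
x=int(px([.592,-.115,.14])[1]);y=int(px([.592,-.115,.14])[0])
cv2.imwrite('pics/s2.png',cv2.resize(d['img'][y-40:y+40,x-50:x+50,::-1],(800,640),interpolation=cv2.INTER_CUBIC)[:600]); print(y-40,x-50)
for row in range(y-20,y+25,3): print(row,[np.round(world(d,row,c)*1000).astype(int).tolist() for c in (x-4,x,x+4)])
"
```

```text
tcp px (np.float64(175.17471702001168), np.float64(332.78939440598066)) z.14 (np.float64(167.54895564671577), np.float64(333.07083348769487)) bar (np.float64(170.3826925173388), np.float64(333.57001882365086))
127 283
147 [[600, -91, 228], [589, -100, 226], [576, -105, 227]]
150 [[602, -96, 214], [589, -101, 215], [575, -105, 216]]
153 [[603, -100, 201], [597, -120, 194], [576, -107, 204]]
156 [[604, -101, 189], [595, -118, 184], [577, -111, 190]]
159 [[600, -95, 180], [591, -109, 177], [575, -109, 180]]
162 [[605, -107, 163], [588, -103, 168], [711, -437, 3]]
165 [[606, -110, 149], [589, -106, 155], [699, -410, 2]]
168 [[720, -368, 0], [588, -105, 143], [686, -381, 2]]
171 [[709, -345, -2], [589, -108, 130], [678, -362, -3]]
174 [[629, -165, 82], [584, -98, 123], [663, -327, 2]]
177 [[608, -118, 96], [584, -98, 111], [580, -126, 99]]
180 [[600, -100, 94], [582, -96, 100], [572, -109, 97]]
183 [[577, -48, 112], [580, -91, 91], [567, -99, 90]]
186 [[559, -8, 124], [543, -6, 129], [563, -89, 84]]
189 [[547, 18, 128], [539, 3, 123], [554, -69, 84]]
```

View pics/s2.png

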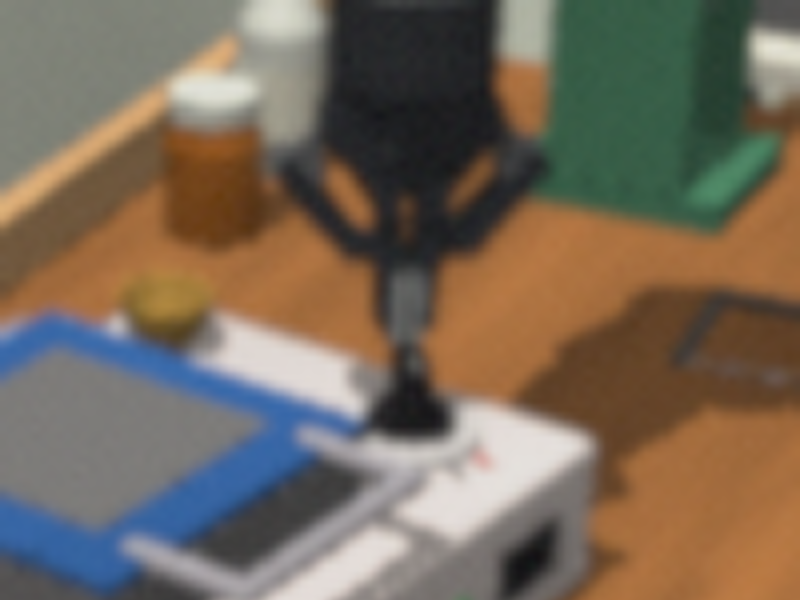

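Both cameras show the closed fingertips at z≈0.138 (wrist row 246, cols 300–335), just above the bar's top. So the real tips are about 29 mm higher than the reported TCP. I'll trust the images: open, shift slightly, go 31 mm lower and check the force.

```bash
python3 -m jog '[0,0,2,0,0,0, -3,-2,2,0,0,0, -3,-2,2,0,0,0, -3,-2,2,0,0,0, -3,-2,2,0,0,0]' 0.6 30;  python3 -m jog '[0,0,-12,0,0,0, 0,0,-24,0,0,0, 0,0,-33,0,0,0, 0,0,-33,0,0,0]'; python3 -m jog '[0,0,0,0,0,0,0,0,0,0,0,0,0,0,0,0,0,0,0,0,0,0,0,0,0,0,0,0,0,0,0,0,0,0,0,0]' 0 30
```

```text
clock: 3.22
tcp_pos: [0.5889, -0.1171, 0.1112]
tool_rot: [1.487, 2.768, 0.0]
force: [0.2, -0.7, 0.2]
finger_gap: 0.0514
finger_force: 0.0
clock: 3.55
tcp_pos: [0.587, -0.1166, 0.0755]
tool_rot: [-1.485, -2.764, 0.002]
force: [-0.6, 0.4, -0.5]
finger_gap: 0.0513
finger_force: 0.0
clock: 4.05
tcp_pos: [0.5887, -0.1177, 0.0788]
tool_rot: [1.487, 2.767, -0.002]
force: [-3.2, -3.2, 5.7]
finger_gap: 0.0135
finger_force: 32.4
```

```bash
python3 -m jog '[0,0,0,0,0,0.12, 0,0,0,0,0,0.24, 1,0,0,0,0,0.36, 1,0,0,0,0,0.48, 1,0,0,0,0,0.60, 1,0,0,0,0,0.70,1,0,0,0,0,0.77,1,0,0,0,0,0.80]'; python3 -m jog '[0,0,0,0,0,0.03,0,0,0,0,0,0.03]'; python3 -c "
from h import *
s=r.read_state();print(s['joint_pos'],s['moment'])"
```

```text
clock: 4.72
tcp_pos: [0.5893, -0.1167, 0.0788]
tool_rot: [-0.286, -3.128, -0.001]
force: [-5.6, -0.3, 6.3]
finger_gap: 0.0137
finger_force: 32.6
clock: 4.88
tcp_pos: [0.5893, -0.1167, 0.0788]
tool_rot: [-0.245, -3.131, -0.001]
force: [-6.9, 0.4, 7.2]
finger_gap: 0.0136
finger_force: 35.4
[-1.95840631e-01  3.93296546e-01 -2.34491895e-01  9.43814163e-01
  5.86676813e-04 -3.95686304e-02] [ 0.0608144   1.16630369 -0.79430292]
```

Knob against its stop (moment −0.8 N m, tool turned to the expected 80°). Release, rise, verify.

```bash
python3 -m jog '[0,0,0,0,0,0,0,0,0,0,0,0,0,0,0,0,0,0,0,0,25,0,0,0,0,0,60,0,0,0,0,0,100,0,0,0,0,0,100,0,0,0]' 0.5 30; python3 -c "
from h import *
s=r.read_state()
d=cap('wrist');save(d,'w3')"
```

```text
clock: 5.47
tcp_pos: [0.5947, -0.1176, 0.1862]
tool_rot: [0.243, 3.12, -0.001]
force: [1.6, 0.4, 0.2]
finger_gap: 0.043
finger_force: 0.0
```

View pics/w3.png

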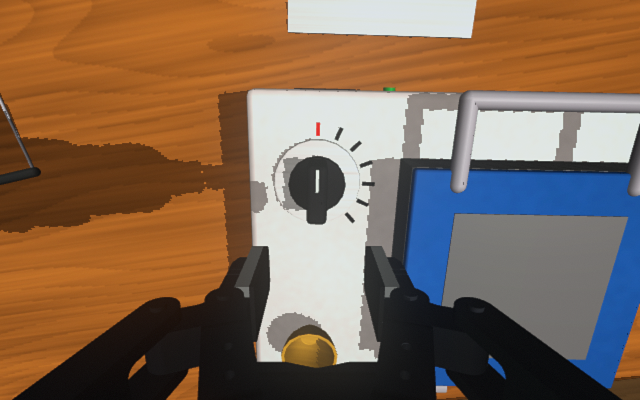

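The mark points at the red tick (both at col 317), so the timer is at zero. Now to the lid handle.

```bash
python3 -m jog '[0,10,20,0,0,-0.12, 0,20,20,0,0,-0.24, -5,35,20,0,0,-0.36, -10,50,20,0,0,-0.48, -15,65,20,0,0,-0.60, -20,80,20,0,0,-0.72, -25,95,20,0,0,-0.84, -30,110,20,0,0,-0.96]' 0.38 30; python3 -m jog '[0,10,0,0,0,-0.12, 0,20,0,0,0,-0.24, -2,30,0,0,0,-0.36, -4,40,0,0,0,-0.48, -6,50,0,0,0,-0.60, -8,56,0,0,0,-0.628, -8,56,0,0,0,-0.628,-8,56,0,0,0,-0.628]';  python3 - <<'E'
from h import *
np.set_printoptions(precision=4,suppress=True)
s=r.read_state();print(s['joint_pos'],s['tcp_pos'])
d=cap('wrist');save(d,'w4')
print(d['T'][:3,3])
for q in r.tip_of('wrist','lid_handle')[:2]: print(q,world(d,*q['centre'],.1265),world(d,*q['centre']))
for row in (250,255,260,270): print(row,[(c,np.round(world(d,row,c)*1000).astype(int).tolist()) for c in range(260,380,10) if world(d,row,c)[2]>.15])
E
```

```text
clock: 6.18
tcp_pos: [0.5594, -0.0061, 0.197]
tool_rot: [-1.67, -2.659, 0.0]
force: [-0.0, 0.4, -0.2]
finger_gap: 0.0325
finger_force: 0.0
clock: 6.85
tcp_pos: [0.5517, 0.0492, 0.1974]
tool_rot: [-2.403, -2.023, 0.001]
force: [0.3, -0.7, 0.3]
finger_gap: 0.0326
finger_force: 0.0
[ 0.089   0.2313 -0.1758  1.1646 -0.      1.8307] [0.5517 0.0492 0.1974]
[0.5656 0.1217 0.3642]
{'centre': [206.5, 317.0], 'p': 0.91} [0.5529 0.047  0.1265] [0.5531 0.0485 0.1312]
250 [(270, [536, 65, 232]), (280, [538, 60, 223]), (360, [573, 58, 232]), (370, [577, 57, 232])]
255 [(260, [531, 62, 230]), (270, [537, 65, 237]), (280, [538, 58, 224]), (360, [572, 58, 237]), (370, [576, 58, 237])]
260 [(260, [533, 65, 241]), (270, [537, 64, 241]), (280, [538, 56, 225]), (360, [572, 58, 241]), (370, [576, 58, 241])]
270 [(260, [534, 65, 249]), (270, [538, 64, 249]), (280, [537, 51, 225]), (360, [571, 58, 248]), (370, [575, 58, 250])]
```

View pics/w4.png

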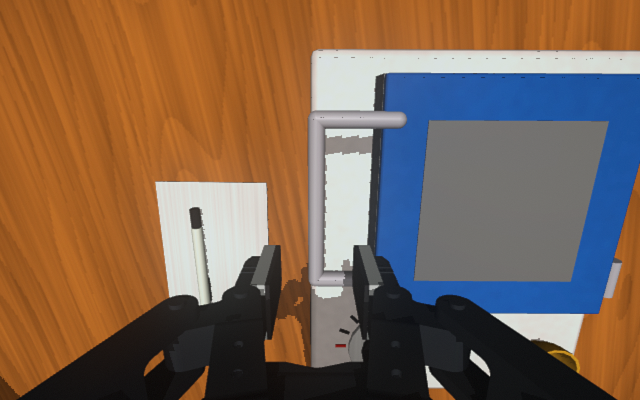

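Bar at col 317, centred between fingertips (268 and 365); tips measured at z≈0.227. Descend 112 mm and pinch.

```bash
python3 -m jog '[1,-1,-25,0,0,0, 1,-1,-50,0,0,0, 1,-1,-75,0,0,0, 1,-1,-95,0,0,0, 1,-1,-112,0,0,0, 1,-1,-112,0,0,0, 1,-1,-112,0,0,0]'; python3 -m jog '[0,0,0,0,0,0,0,0,0,0,0,0,0,0,0,0,0,0,0,0,0,0,0,0,0,0,0,0,0,0,0,0,0,0,0,0]' 0 45
```

```text
clock: 7.53
tcp_pos: [0.5522, 0.0475, 0.0855]
tool_rot: [-2.404, -2.02, 0.003]
force: [0.5, -0.6, 0.5]
finger_gap: 0.0325
finger_force: 0.0
clock: 8.03
tcp_pos: [0.5509, 0.0484, 0.087]
tool_rot: [-2.403, -2.02, 0.003]
force: [-7.3, 0.7, 2.4]
finger_gap: 0.0104
finger_force: 43.8
```

```bash
python3 -m jog '[1,0,10,0,0,0, 1,0,20,0,0,0, 3,0,29,0,0,0, 4,-1,39,0,0,0, 7,-1,49,0,0,0, 9,-2,58,0,0,0, 12,-2,67,0,0,0, 15,-3,77,0,0,0]'
```

```text
clock: 8.7
tcp_pos: [0.5652, 0.0458, 0.1639]
tool_rot: [-2.401, -2.019, 0.004]
force: [-8.2, 4.3, -2.8]
finger_gap: 0.0104
finger_force: 43.8
```

```bash
python3 -m jog '[4,-1,9,0,0,0, 8,-1,18,0,0,0, 12,-2,27,0,0,0, 17,-3,35,0,0,0, 22,-4,43,0,0,0, 28,-5,51,0,0,0, 34,-6,59,0,0,0, 40,-7,67,0,0,0]'; python3 -m jog '[3,-1,4,0,0,0, 7,-1,7,0,0,0, 10,-2,11,0,0,0, 14,-2,14,0,0,0, 21,-4,21,0,0,0, 28,-5,27,0,0,0, 28,-5,27,0,0,0, 28,-5,27,0,0,0]'
python3 - <<'E'
from h import *
np.set_printoptions(precision=4,suppress=True)
s=r.read_state();print(s['joint_pos'],s['tcp_pos'])
d=cap('side')
h,w=400,640
H=cv2.cvtColor(d['img'],cv2.COLOR_RGB2HSV); ii,jj=np.nonzero((H[...,0]>100)&(H[...,0]<125)&(H[...,1]>130)&(H[...,2]>60))
P=np.array([world(d,i,j) for i,j in zip(ii,jj)]); hg=np.array([.7733,.0099])
ex=np.array([.9848,-.1736]);ey=np.array([.1736,.9848])
u=(P[:,:2]-hg)@ex; v=(P[:,:2]-hg)@ey; m=(u>-.2)&(u<.02)&(abs(v)<.1)&(P[:,2]>.13)
print(m.sum()); A=np.polyfit(u[m],P[m,2],1); print('angle',np.degrees(np.arctan(-A[0])),A, np.std(np.polyval(A,u[m])-P[m,2]))
for c in('scene','side'):
    D=cap(c); 
    for q in r.tip_of(c,'lid_handle')[:2]: print(c,q['p'],world(D,*q['centre']),world(D,*q['centre'],.297))
cv2.imwrite('pics/s5.png',cv2.resize(D['img'][60:260,220:480,::-1],(780,600)))
E
```

```text
clock: 9.37
tcp_pos: [0.6041, 0.039, 0.2323]
tool_rot: [-2.4, -2.019, 0.005]
force: [-13.9, 3.3, 6.8]
finger_gap: 0.0099
finger_force: 43.9
clock: 10.03
tcp_pos: [0.6331, 0.0338, 0.2617]
tool_rot: [-2.403, -2.02, 0.0]
force: [-19.4, 1.9, 16.3]
finger_gap: 0.0103
finger_force: 45.2
[0.0522 0.3689 0.155  1.3585 0.0021 1.7955] [0.6331 0.0338 0.2617]
114
angle 49.65404694252298 [-1.1772  0.1214] 0.0024732816554960753
scene 0.68 [0.46   0.4938 0.0125] [0.6065 0.203  0.297 ]
side 0.65 [0.6232 0.0446 0.2952] [0.6212 0.0486 0.297 ]
side 0.4 [0.4439 0.4003 0.0019] [0.3074 0.6533 0.297 ]
```

View pics/s5.png

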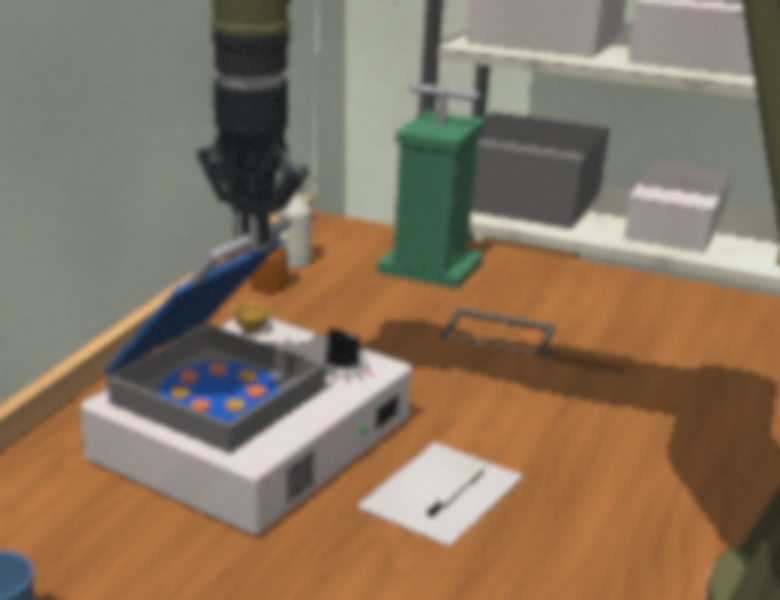

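The picture shows the lid open with the bar still pinched; the fitted lid plane is at 49.7°. I'll relieve the slight radial load, settle, and hand in.

```bash
python3 -m jog '[-1,0,1,0,0,0,-1,0,1,0,0,0,-1,0,1,0,0,0,-1,0,1,0,0,0,-1,0,1,0,0,0,-1,0,1,0,0,0]'; python3 -c "
from h import *
d=cap('side')
H=cv2.cvtColor(d['img'],cv2.COLOR_RGB2HSV); ii,jj=np.nonzero((H[...,0]>100)&(H[...,0]<125)&(H[...,1]>130)&(H[...,2]>60))
P=np.array([world(d,i,j) for i,j in zip(ii,jj)]); hg=np.array([.7733,.0099])
u=(P[:,:2]-hg)@[.9848,-.1736]; v=(P[:,:2]-hg)@[.1736,.9848]; m=(u>-.2)&(u<.02)&(abs(v)<.1)&(P[:,2]>.13)
a=np.degrees(np.arctan(-np.polyfit(u[m],P[m,2],1)[0]));s=r.read_state();print(a,s['force'],s['finger_gap'],s['finger_force'])
if 47<a<53 and s['finger_gap']>.008: print(r.close_job())
"
```

```text
clock: 10.78
tcp_pos: [0.6328, 0.0339, 0.2615]
tool_rot: [-2.403, -2.021, -0.001]
force: [-12.8, 3.0, 10.1]
finger_gap: 0.0101
finger_force: 44.6
49.336287040364475 [-13.13065593   2.12361335   8.84729687] 0.009928601123204971 44.61463987827301
the job is handed in; nothing more can be done
None
```

I turned the timer back to its zero stop, then lifted the lid and held it in the gripper at about 49° (measured from the side camera). The job is handed in; no verdict came back.

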